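# Clamp the press mould shut

### The arm

A 6-joint arm with a two-finger parallel gripper is mounted at the origin on the work surface. World frame = base frame: x ahead of the robot, y to its left, z up, the work surface at z = 0. Lengths are in m, angles in rad, forces in N, time in s.
With the tool pointing down it reaches from about 0.375 to 0.9 m from the base axis. Payload 3.1 kg.
Tool frame: the origin (TCP) lies midway between the tips of the shut fingers; the grasp point (between the pads) lies 19 mm behind it; z points along the fingers, y is the line along which they close (so a half turn about z gives the same grasp; the last joint's range is limited). The gripper opens to 85 mm and grips with 20 to 120 N. Pads are 22 mm wide; open, the fingers measure 114 mm over their backs; the gripper's body (76 mm by 85 mm) begins 54 mm behind the grasp point. The pads swing forward as they close: fully open they stand 13 mm farther back than shut.
Start: joints at [1.036, 0.527, 1.433, -0, 1.181, -0.178], TCP at [0.218, 0.586, 0.231] pointing down, gripper open.
Joint ranges: [-3.08, 3.08], [-0.75, 2.2], [0.22, 2.44], [-1.43, 4.57], [0, 2.65], [-2.85, 2.85]. Speed limits (rad/s): [2.79, 2.79, 3.14, 3.14, 3.14, 3.14].

### API

Orientations are given as a unit quaternion [x, y, z, w].
In Python, from station import manip gives the robot as it stands. The module is installed in compiled form; this text tells all that it offers.
- The arm moves only by the tool apply_moves, never from a script. Its arguments are lists of equal length, an entry for each row: "claw": the gripper's target within -1 to 1 (fully open at 1, half-way at 0, shut at -1); "travel": the shift along the tool's x, y, z scaled (see below), a list of three; "turn": the turn, a rotation vector about the tool's x, y, z scaled (see below), a list of three. In form: {"claw": [claw, ...], "travel": [[dx, dy, dz], ...], "turn": [[rx, ry, rz], ...]}. A call has 1 to 5 rows; each row is the pose to reach, as a shift and turn from the pose commanded when the call began, along the tool's axes at that moment, turning the shorter way round; what a row does not reach only later rows make up. The controller multiplies each number of a shift by 800 mm and each number of a turn by 180 degrees. A row lasts 1/12 s, in which the tool goes at most 41.7 mm and 7.16 degrees, less where a joint would pass 70% of its speed; a pose out of reach is approached as far as the arm can. A call with a number of a shift or a turn outside -1 to 1 is refused whole. A call with a gripper value outside its range is refused whole. The fingers move at their own pace and stop on an object; "newtons" is the grip in N (left out, the last holds). Time passes only in rows, so rows that repeat a pose let the fingers close. It gives the time, the measured TCP pose, the force, the opening and the grip force at its end, in the units of the state.
- manip.sense(): the state, without advancing time (a new reading comes with each control period).
- manip.snapshot(name): name is "scene" or "top" or "wrist"; returns a dict with "pixels" (480x640x3 uint8, red, green, blue), "depth" (480x640 float32, m along the optical axis (not along the pixel's ray), 0 where there is no reading), "intrinsics" (3x3 intrinsics, pixels), "k1" (the pictures are not rectified: a ray, as slopes to the right and down, at radius r is drawn at 1 + k1 r^2 times it, then the intrinsics apply), "R" (3x3) and "t" (3): a world point X has camera coordinates R X + t. Camera axes: x right, y down, z forward; pixel columns grow to the right and rows downward; lengths in m; the calibration is good to about 2 mm. A picture is of the moment at which its call begins.
- manip.sign_off(): hands the job in; it is judged then, once.
The state is a dict: "t": time; "q": joint angles; "qd": joint speeds; "tau": joint torques, N m; "tcp_pos": TCP position; "tool_rot": TCP orientation; "force": force on the tool from outside, world axes, zero at the start; "ft_torque": the same for the moment, N m; "finger_gap": opening from 0.0 (shut) to 1.0 (fully open); "gripper_force": force on a finger pad.
Only numpy, scipy, OpenCV 4.12 (cv2) and the standard library are available. Lean on these libraries where they do the work, as an engineer would, in place of code of your own. Each camera call takes 0.05 s, during which the arm holds its last target. There are 200 camera calls.

### The job

The plaster press mould is filled and has to be clamped. Push the yellow clamp strap round with the back of a finger until it lies over the mould, fully home at its stop post, and then push the red-knobbed cam lever all the way down. Pick nothing up, keep the mould's upper half where it is, leave the jars and the bowl alone, and finish clear of everything.

Things in the scene. Friction and masses are not known exactly. Their poses are not given: they have to be found in the camera images.
- fixture: Clamping fixture, fixed to the table: dark steel base plate 150 (x) x 270 (y) x 12 mm. Origin: on the table surface, at the centre of the mould, axes as the plate's edges, z up. On it: the white plaster mould's lower half, 112 x 122 mm, top at z 50 mm (the clay seam reaches to 52 mm); the loose upper half lies on it, up to z 87 mm; the strap's pivot post at y +90 mm; a grey stop post (14 x 30 mm, x -26 to -12 mm, y -95 mm, top at z 124 mm) on the -x side of the closed strap.
- cap: Upper half of the plaster mould, loose, 112 x 122 x 35 mm, 0.55 kg; origin at the centre of its underside (52 mm above the table). Centred on the fixture's origin.
- strap (a joint): Angle of the yellow strap about its upright pivot (rad). 0: fully home against its stop, lying from the pivot along the fixture's -y over the middle of the mould. Positive: swung open, counterclockwise seen from above (the free end moves to the fixture's +x); limits 0 and 1.45. Stays where it is left; about 2 N at 150 mm from the pivot moves it.
- strap_pivot (a point): On the strap's pivot axis, at half the strap's height, 108 mm above the table. The strap is a bar 22 mm wide and 22 mm high (z 97 to 119 mm above the table), its free end 185 mm from the pivot. A rubber foot, 9 mm radius, hangs below it 90 mm from the pivot, clearing the mould by 2 mm, so the strap swings freely over the mould.
- strap_push (a point): On the strap's centre line, at half its height, 150 mm from the pivot: a good place to push its side (11 mm from the centre line).
- lever (a joint): Angle of the cam lever (rad). It rides on the strap, right above the strap's pivot. 0: upright. Growing: it tips away from the strap's free end (with the strap home: to the fixture's +y) and down; 1.5: fully down, nearly level (its limit). It stays where it is left; about 5 N at the knob moves it, at right angles to the lever.
- lever_axle (a point): The lever's level axle, across the strap, on the strap's pivot axis 137 mm above the table.
- lever_knob (a point): Centre of the red ball knob (28 mm diameter) at the lever's end, 85 mm from the axle; the lever is a 12 mm round steel rod. Fully down, the knob's centre stands about 143 mm above the table with free air below.
- blue_jar: Bystander: closed blue paint jar, 66 mm diameter, 85 mm high, loose on the table; origin at the centre of its underside.
- pink_jar: Bystander: closed magenta paint jar, 60 mm diameter, 75 mm high, loose on the table; origin at the centre of its underside.
- bowl: Bystander: open terracotta bowl, 100 mm across, 55 mm high, loose on the table; origin at the centre of its underside.

How it is judged:
On the way:
1. the strap is home over the mould (within 0.07 rad) while the lever is still up (below 0.9 rad) (value of joint strap below 0.07 rad and value of joint lever below 0.9 rad), for 0.2 s.
At the end, for the whole second after the job is handed in: strap home over the mould (joint below 0.07 rad), cam lever down (joint above 1.38 rad of 1.5) and still, upper mould half within 8 mm of its start, jars and bowl within 25 mm of theirs (value of joint strap below 0.07 rad and value of joint lever above 1.38 rad and velocity of joint lever between -0.05 and 0.05 rad/s and distance of cap from where it was at the start of the episode below 0.008 m and distance of each of blue_jar, pink_jar, bowl from where it was at the start of the episode below 0.025 m); the robot touches nothing.
It fails at once if the cam lever is pushed down (past 1.0 rad) before the strap is home (strap beyond 0.15 rad) (value of joint lever above 1 rad and value of joint strap above 0.15 rad).
It fails at once if the mould's upper half is shifted, lifted (over 8 mm) or tipped (distance of cap from where it was at the start of the episode above 0.008 m or angle between cap's own z axis and vertical above 0.12 rad).
It fails at once if a jar or the bowl is moved, lifted (over 25 mm) or tipped over (distance of any of blue_jar, pink_jar, bowl from where it was at the start of the episode above 0.025 m or angle between any of blue_jar, pink_jar, bowl's own z axis and vertical above 0.4 rad).
It also fails if it takes over 54 s, if anything falls off the work surface, if the arm or the gripper's body presses on something with over 40 N, if the wrist force passes 120 N, or if a joint passes its speed limit or range.

## Working session

There is one attempt and no reset: what is moved stays moved. The work goes in short steps, Python scripts to look and compute and a tool call to move; the robot and the scene stay as the last step left them, time stands still between calls to the robot, and variables do not carry over. Pictures are saved under pics/ and viewed, at most 10 in all, crops included, and the job is handed in when it is done.

Besides the shell and the picture viewer there is one more tool, called after "Call:" as name(argument=value, ...), one argument or row to a line, values as JSON. apply_moves: Moves the arm, as the interface text tells. Shifts and turns lie within -1 to 1; 1 stands for 800 mm of shift or 180 degrees of turn. Its arguments: {"type":"object","properties":{"claw":{"type":"array","items":{"type":"number"}},"travel":{"type":"array","items":{"type":"array","items":{"type":"number"}}},"turn":{"type":"array","items":{"type":"array","items":{"type":"number"}}},"newtons":{"type":"number"}},"required":["claw","travel","turn"]}

```bash
mkdir -p pics
cat > h.py <<'E'
import numpy as np,cv2
from station import manip
def snap(n,f=None):
    s=manip.snapshot(n)
    if f: cv2.imwrite('pics/'+f,s['pixels'][:,:,::-1])
    return s
def world(s,u,v,d=None,z=None):
    K,R,t=s['intrinsics'],np.array(s['R']),np.array(s['t'])
    p=cv2.undistortPoints(np.array([[[u,v]]],float),np.array(K,float),np.array([s['k1'],0,0,0,0.]))[0,0]
    r=np.array([p[0],p[1],1.]);c=-R.T@t;w=R.T@r
    if z is not None: d=(z-c[2])/w[2]
    return c+d*w
E
python3 - <<'E'
from h import *
for n in('top','scene'):
    s=snap(n,n+'1.png');print(n,s['k1'],s['t'])
    hsv=cv2.cvtColor(s['pixels'],cv2.COLOR_RGB2HSV)
    for c,lo,hi in(('yellow',(22,120,90),(34,255,255)),('red',(0,170,80),(6,255,255)),('blue',(100,120,50),(125,255,255)),('mag',(145,100,80),(172,255,255))):
        m=cv2.inRange(hsv,lo,hi);k,l,st,ce=cv2.connectedComponentsWithStats(m)
        for i in range(1,k):
            if st[i,4]>60:
                u,v=ce[i];d=s['depth'][int(v),int(u)];print(c,st[i],ce[i].round(1),d,world(s,u,v,d).round(3))
print(manip.sense())
E
```

```text
top -0.13503042808434912 [0.11502757 0.60174323 0.93081252]
yellow [331 178  43  82 910] [352.  218.7] 0.9402435 [ 0.621 -0.029  0.119]
yellow [ 71 225  11  11  91] [ 75.8 229.8] 1.0606533 [ 0.701  0.561 -0.   ]
yellow [ 29 394  31  38 363] [ 45.1 404.8] 0.92975634 [0.337 0.617 0.057]
red [322 257  15  16 179] [329.5 264.3] 0.806478 [0.524 0.029 0.235]
red [  0 423  27  35 387] [ 12.3 442.3] 0.91352135 [0.266 0.697 0.058]
red [626 454  10   9  67] [630.4 457.8] 0.75108 [ 0.136 -0.429  0.221]
blue [424 145  33  34 844] [440.2 162. ] 0.9993764 [ 0.724 -0.227  0.084]
blue [177 265  10  11  87] [181.6 270.3] 1.0440192 [ 0.584  0.33  -0.002]
blue [111 312  10  10  75] [115.6 316.8] 1.0209659 [0.501 0.479 0.001]
blue [603 382   9  11  82] [607. 387.] 0.9883132 [ 0.22  -0.531 -0.002]
blue [587 441  36  39 882] [604.2 460.4] 0.86399275 [ 0.103 -0.445  0.099]
mag [476 206  24  27 486] [487.4 217.9] 0.98456866 [ 0.599 -0.304  0.075]
scene -0.036235202655641244 [ 0.002252   -0.44063358  1.56844256]
yellow [561 159  38  34 705] [576.9 178.2] 1.3119959 [0.35  0.626 0.05 ]
yellow [267 219  54  64 
[... 459 characters left out ...]
[ 0.614 -0.3    0.077]
{'t': 0.1, 'q': array([ 1.03649005e+00,  5.28392803e-01,  1.43375800e+00, -1.88107433e-05,
        1.18138628e+00, -1.78507220e-01]), 'qd': array([-0.00181153, -0.00269799, -0.00387731,  0.00145981,  0.0015895 ,
       -0.00031201]), 'tau': array([-7.08537282e-04, -4.43307889e+01, -1.78587270e+01, -2.64865494e-04,
        3.93821319e-03,  9.38373347e-06]), 'tcp_pos': array([0.21736688, 0.5853098 , 0.23042456]), 'tool_rot': array([ 1.76959040e-01,  9.84217737e-01, -9.14152449e-04, -3.31063480e-04]), 'force': array([-0.59465578, -1.31358307, -0.75817539]), 'ft_torque': array([ 0.02736308, -0.01224032, -0.01304858]), 'gripper_force': 0.0, 'finger_gap': 0.9995173029667322}
```

View pics/top1.png

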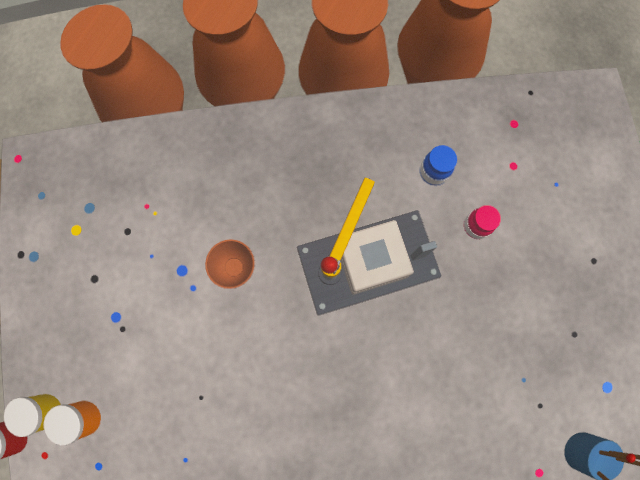

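View pics/scene1.png

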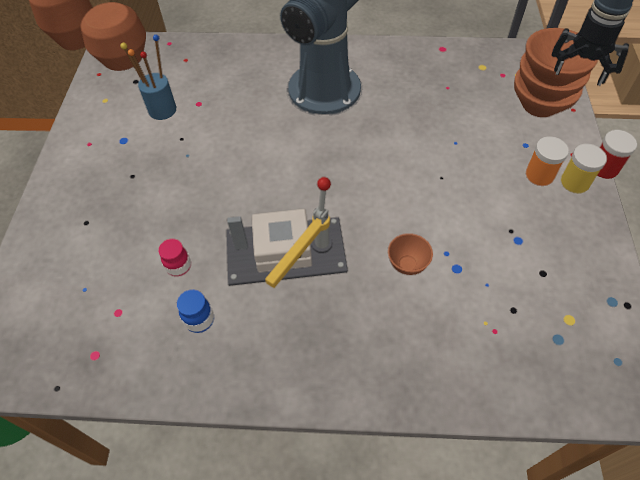

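The top view shows the plate with corners near (298,247), (419,211), (440,277) and (318,314), the strap from its pivot at (330,267) to its tip at (369,180), and the stop post at (428,247). The scene view shows the lever upright, with its knob at (323,183). The jars are beyond the stop end and the bowl is on the +y side.

```bash
cat > m.py <<'E'
from h import *
s=snap('top')
hsv=cv2.cvtColor(s['pixels'],cv2.COLOR_RGB2HSV)
sub=np.zeros((480,640),np.uint8);sub[190:330,280:460]=1
# dark plate: v low-> points; project mask of plate+mould hull
g=cv2.cvtColor(s['pixels'],cv2.COLOR_RGB2GRAY)
m=((g<85)&(hsv[...,1]<90)).astype(np.uint8)*sub
m=cv2.morphologyEx(m,cv2.MORPH_OPEN,np.ones((3,3),np.uint8))
k,l,st,ce=cv2.connectedComponentsWithStats(m);i=1+st[1:,4].argmax()
p=np.argwhere(l==i)[:,::-1]
w=np.array([world(s,u,v,z=.012)[:2] for u,v in p],np.float32)
r=cv2.minAreaRect(w);print('plate',r, cv2.boxPoints(r).round(3).tolist())
y=cv2.inRange(hsv,(22,120,90),(34,255,255));k,l,st,ce=cv2.connectedComponentsWithStats(y)
j=[i for i in range(1,k) if st[i,4]>600][0]
p=np.argwhere(l==j)[:,::-1]
w=np.array([world(s,u,v,z=.119)[:2] for u,v in p],np.float32);r=cv2.minAreaRect(w);print('strap',r,cv2.boxPoints(r).round(3).tolist())
for n in('top','scene'):
    s=snap(n);hsv=cv2.cvtColor(s['pixels'],cv2.COLOR_RGB2HSV);mm=cv2.inRange(hsv,(0,170,80),(6,255,255));mm[:, :250]=0;mm[:,400:]=0
    M=cv2.moments(mm,True);u,v=M['m10']/M['m00'],M['m01']/M['m00'];print('knob',n,u,v,world(s,u,v,z=.222).round(4),world(s,u,v,z=.215).round(4))
E
python3 m.py
```

```text
plate ((0.5561575293540955, -0.16257527470588684), (0.0131765091791749, 0.027310678735375404), 36.745121002197266) [[0.5429999828338623, -0.15600000321865082], [0.5590000152587891, -0.1770000010728836], [0.5699999928474426, -0.17000000178813934], [0.5529999732971191, -0.14800000190734863]]
strap ((0.6228036880493164, -0.030576899647712708), (0.02053140103816986, 0.16742351651191711), 58.7150993347168) [[0.5460000038146973, 0.004000000189989805], [0.6890000104904175, -0.08299999684095383], [0.699999988079071, -0.06499999761581421], [0.5569999814033508, 0.02199999988079071]]
knob top 329.4175824175824 264.2692307692308 [0.5262 0.0282 0.222 ] [0.5272 0.0279 0.215 ]
knob scene 323.5163934426229 183.4672131147541 [0.5268 0.0267 0.222 ] [0.5212 0.0263 0.215 ]
```

Run:
```python
from h import *
s=snap('top')
P=np.array([world(s,u,v,z=.012)[:2] for u,v in((298,247),(419,211),(440,277),(318,314))])
print(P.round(4)); print('sides',[np.linalg.norm(P[i]-P[i-1]).round(4) for i in range(4)])
c=P.mean(0); yf=(P[0]-P[1])+(P[3]-P[2]); yf/=np.linalg.norm(yf); xf=np.array([yf[1],-yf[0]])
piv=c+.09*yf; print('c',c,'yf',yf,'xf',xf,'piv',piv)
tip=np.array([.6945,-.074]);d=(tip-piv);a=np.arctan2(d@xf,-d@yf);print('strap ang',a,np.linalg.norm(d))
print('stop',c-.095*yf-.019*xf,world(s,428,245,z=.124))
# mould top centre
for n,u,v,h in(('blue',440,162,.085),('pink',487.4,217.9,.075),('bowl',230,264,.055)):
    w=world(s,u,v,z=h)[:2];print(n,w,'in fixture',(w-c)@xf,(w-c)@yf)
x=manip.sense();from scipy.spatial.transform import Rotation as Ro
print(Ro.from_quat(x['tool_rot']).as_matrix().round(4))
print('fix yaw',np.degrees(np.arctan2(xf[1],xf[0])))
```

```text
[[ 0.6001  0.08  ]
 [ 0.645  -0.1833]
 [ 0.5006 -0.2038]
 [ 0.4579  0.0559]]
sides [np.float64(0.1443), np.float64(0.2671), np.float64(0.1458), np.float64(0.2633)]
c [ 0.55088391 -0.06281007] yf [-0.16520091  0.98625993] xf [0.98625993 0.16520091] piv [0.53601583 0.02595332]
strap ang 0.8421588462347199 0.18737101777007484
stop [ 0.54783906 -0.15964358] [ 0.55276195 -0.16260402  0.124     ]
blue [ 0.72383773 -0.22603035] in fixture 0.14361328210101604 -0.1895497440879221
pink [ 0.59955766 -0.30399132] in fixture 0.008161602012208953 -0.24590834687037555
bowl [0.57483357 0.21735542] in fixture 0.06990417724885217 0.2723594939395466
[[-9.374e-01  3.484e-01 -4.000e-04]
 [ 3.484e-01  9.374e-01 -6.000e-04]
 [ 1.000e-04 -7.000e-04 -1.000e+00]]
fix yaw 9.508906172770017
```

```bash
cat >> h.py <<'E'
from scipy.spatial.transform import Rotation as Ro
c=np.array([.551,-.063]);yf=np.array([-.1652,.98626]);xf=np.array([.98626,.1652]);piv=np.array([.536,.0255])
def push(a,gap,r=.15):
    "TCP xy with finger face 'gap' off the strap's +side at strap angle a"
    d=np.sin(a)*xf-np.cos(a)*yf;n=np.cos(a)*xf+np.sin(a)*yf
    return piv+r*d+(.011+.0145+gap)*n
def rel(ts):
    x=manip.sense();R=Ro.from_quat(x['tool_rot']).as_matrix();yaw=np.degrees(np.arctan2(R[1,1],R[0,1]))
    print('t',x['t'],'tcp',x['tcp_pos'].round(4),'yaw',yaw.round(2),'F',x['force'].round(1))
    for p,z,yw in ts:
        dd=R.T@(np.r_[p,z]-x['tcp_pos'])/.8
        print(np.r_[p,z].round(4),'travel',dd.round(4),'rz',round((yaw-yw)/180,4))
E
python3 -c "
from h import *
p=push(.84,.03);rel([(p,.26,35),(p,.103,35)])"
```

```text
t 0.3 tcp [0.2176 0.5856 0.231 ] yaw 69.61 F [ 0.4 -0.1 -0.2]
[ 0.6924 -0.0079  0.26  ] travel [-0.8148 -0.4887 -0.036 ] rz 0.1923
[ 0.6924 -0.0079  0.103 ] travel [-0.8149 -0.4886  0.1602] rz 0.1923
```

Call:
apply_moves(
  claw=[-1,-1,-1,-1,-1],
  travel=[
    [-0.042,-0.025,-0.01],
    [-0.084,-0.05,-0.02],
    [-0.126,-0.075,-0.03],
    [-0.168,-0.1,-0.036],
    [-0.21,-0.125,-0.036],
  ],
  turn=[
    [0,0,0],
    [0,0,0],
    [0,0,0],
    [0,0,0],
    [0,0,0],
  ],
)

```text
t: 0.72
tcp_pos: [0.3416, 0.4327, 0.2614]
tool_rot: [0.177, 0.984, 0.001, 0.001]
force: [0.7, 0.5, 0.1]
finger_gap: 0.299
gripper_force: 0.0
```

Call:
apply_moves(
  claw=[-1,-1,-1,-1,-1],
  travel=[
    [-0.042,-0.025,0],
    [-0.084,-0.05,0],
    [-0.126,-0.075,0],
    [-0.168,-0.1,0],
    [-0.21,-0.125,0],
  ],
  turn=[
    [0,0,0],
    [0,0,0],
    [0,0,0],
    [0,0,0],
    [0,0,0],
  ],
)

```text
t: 1.13
tcp_pos: [0.4638, 0.2797, 0.2603]
tool_rot: [0.177, 0.984, 0.0, 0.0]
force: [0.7, 0.6, -0.0]
finger_gap: -0.001
gripper_force: 0.0
```

Call:
apply_moves(
  claw=[-1,-1,-1,-1,-1],
  travel=[
    [-0.042,-0.025,0],
    [-0.084,-0.05,0],
    [-0.126,-0.075,0],
    [-0.168,-0.1,0],
    [-0.21,-0.125,0],
  ],
  turn=[
    [0,0,0],
    [0,0,0],
    [0,0,0],
    [0,0,0],
    [0,0,0],
  ],
)

```text
t: 1.55
tcp_pos: [0.5865, 0.1273, 0.2602]
tool_rot: [0.177, 0.984, 0.0, 0.0]
force: [0.2, 0.8, 0.5]
finger_gap: 0.001
gripper_force: 0.0
```

```bash
python3 -c "
from h import *
p=push(.84,.03);rel([(p,.26,35),(p,.103,35)])"
```

```text
t 1.55 tcp [0.5865 0.1273 0.2602] yaw 69.6 F [0.2 0.8 0.5]
[ 0.6924 -0.0079  0.26  ] travel [-0.183  -0.1123  0.0002] rz 0.1922
[ 0.6924 -0.0079  0.103 ] travel [-0.183  -0.1123  0.1964] rz 0.1922
```

Call:
apply_moves(
  claw=[-1,-1,-1,-1,-1],
  travel=[
    [-0.04,-0.025,0],
    [-0.08,-0.05,0],
    [-0.12,-0.075,0],
    [-0.16,-0.1,0],
    [-0.183,-0.112,0],
  ],
  turn=[
    [0,0,0.038],
    [0,0,0.076],
    [0,0,0.114],
    [0,0,0.152],
    [0,0,0.19],
  ],
)

```text
t: 1.97
tcp_pos: [0.6938, -0.0103, 0.2598]
tool_rot: [0.462, 0.887, -0.0, 0.001]
force: [0.4, 0.1, 0.5]
finger_gap: -0.003
gripper_force: 0.0
```

```bash
python3 -c "
from h import *
p=push(.84,.03);rel([(p,.26,35),(p,.103,35)]);s=snap('top','top2.png')"
```

```text
t 1.9667 tcp [ 0.6938 -0.0103  0.2598] yaw 34.9 F [0.4 0.1 0.5]
[ 0.6924 -0.0079  0.26  ] travel [ 0.0034  0.0002 -0.0002] rz -0.0005
[ 0.6924 -0.0079  0.103 ] travel [0.0039 0.0002 0.196 ] rz -0.0005
```

View pics/top2.png

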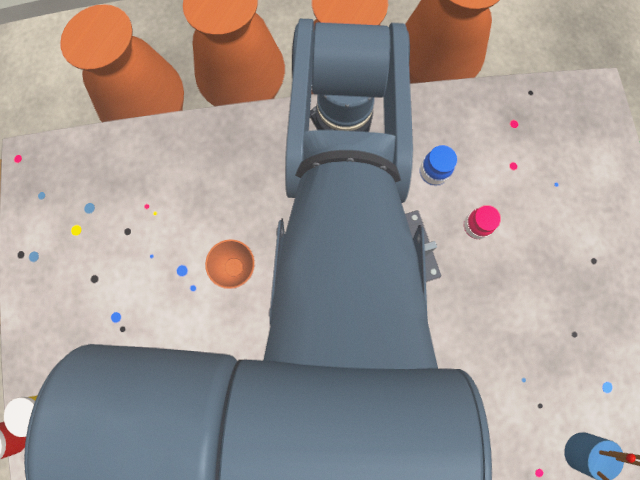

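The arm hides the fixture in the top view (the forearm covers roughly 270-430, 150-360), so I'll check its clearance over the knob from the scene camera.

```bash
python3 -c "
from h import *
s=snap('top')
for u,v in((350,230),(345,265),(340,330),(350,60),(345,110)): print(u,v,world(s,u,v,s['depth'][v,u]).round(3))
s=snap('scene','sc2.png')"
```

```text
350 230 [0.48  0.03  0.698]
345 265 [0.454 0.038 0.719]
340 330 [0.413 0.048 0.754]
350 60 [ 0.675 -0.005  0.589]
345 110 [ 0.664 -0.002  0.499]
```

View pics/sc2.png

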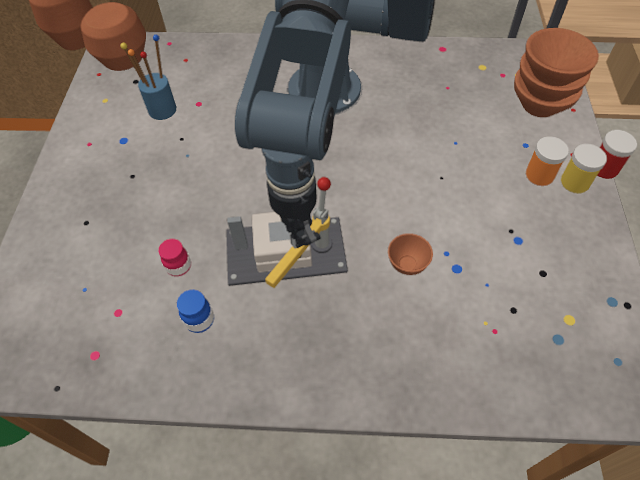

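The forearm is well above the knob (z about 0.6 m), and the hand hangs over the open side at (303,238). Next I lower it.

Call:
apply_moves(
  claw=[-1,-1,-1,-1,-1],
  travel=[
    [0.003,0,0.04],
    [0.004,0,0.08],
    [0.004,0,0.12],
    [0.004,0,0.16],
    [0.004,0,0.196],
  ],
  turn=[
    [0,0,0],
    [0,0,0],
    [0,0,0],
    [0,0,0],
    [0,0,0],
  ],
)

```text
t: 2.53
tcp_pos: [0.6881, -0.0014, 0.1018]
tool_rot: [0.457, 0.889, -0.0, -0.001]
force: [-0.8, 0.0, -0.2]
finger_gap: 0.0
gripper_force: 0.0
```

```bash
python3 -c "
from h import *
rel([(push(a,g),.103,y) for a,g,y in ((.84,.01,35),(.75,0,35),(.65,0,35),(.55,0,35),(.45,0,30),(.35,0,26),(.25,0,22),(.15,0,18),(.08,0,14),(0.03,0,10),(0,0,10),(0,-.005,10))]);s=snap('scene','sc3.png')"
```

```text
t 2.5333 tcp [ 0.6881 -0.0014  0.1018] yaw 35.6 F [-0.8  0.  -0.2]
[ 0.6817 -0.0248  0.103 ] travel [-0.0191 -0.0235 -0.0016] rz 0.0033
[ 0.6705 -0.0456  0.103 ] travel [-0.0321 -0.0501 -0.0016] rz 0.0033
[ 0.6627 -0.0587  0.103 ] travel [-0.0398 -0.0675 -0.0015] rz 0.0033
[ 0.6537 -0.0709  0.103 ] travel [-0.0456 -0.0856 -0.0015] rz 0.0033
[ 0.6435 -0.0822  0.103 ] travel [-0.0497 -0.1041 -0.0015] rz 0.0311
[ 0.6322 -0.0924  0.103 ] travel [-0.0518 -0.123  -0.0015] rz 0.0533
[ 0.6199 -0.1014  0.103 ] travel [-0.052  -0.142  -0.0015] rz 0.0755
[ 0.6068 -0.1092  0.103 ] travel [-0.0504 -0.161  -0.0015] rz 0.0978
[ 0.5973 -0.1138  0.103 ] travel [-0.0481 -0.1741 -0.0014] rz 0.12
[ 0.5902 -0.1167  0.103 ] travel [-0.0459 -0.1833 -0.0014] rz 0.1422
[ 0.5859 -0.1182  0.103 ] travel [-0.0444 -0.1888 -0.0014] rz 0.1422
[ 0.581  -0.1191  0.103 ] travel [-0.0417 -0.1945 -0.0014] rz 0.1422
```

View pics/sc3.png

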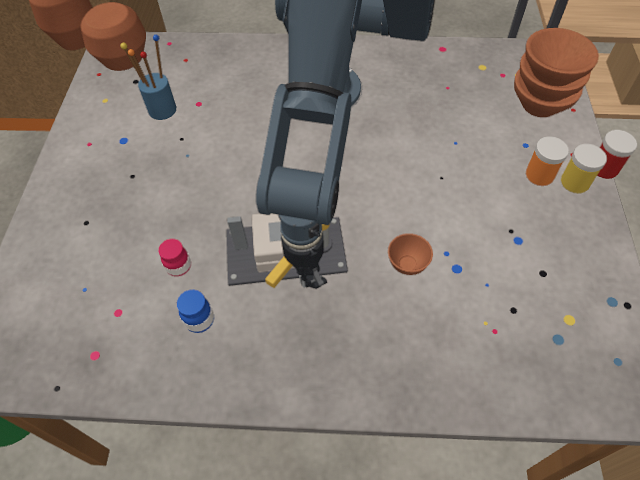

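The fingers are now on the open (+x) side of the strap at (312,283), touching nothing. The strap's tip is visible at (270,283). Now I push along the arc.

Call:
apply_moves(
  claw=[-1,-1,-1,-1,-1],
  travel=[
    [-0.01,-0.012,0],
    [-0.019,-0.024,0],
    [-0.026,-0.037,0],
    [-0.032,-0.05,0],
    [-0.036,-0.059,0],
  ],
  turn=[
    [0,0,0],
    [0,0,0],
    [0,0,0],
    [0,0,0],
    [0,0,0],
  ],
)

```text
t: 3.0
tcp_pos: [0.6685, -0.0559, 0.1057]
tool_rot: [0.459, 0.888, 0.001, 0.002]
force: [1.0, 2.0, 0.5]
finger_gap: -0.001
gripper_force: 1.0
```

```bash
python3 -c "
from h import *
rel([(push(a,g),.103,y) for a,g,y in ((.6,0,35),(.5,0,33),(.4,0,30),(.3,0,26),(.2,0,22),(.1,0,18),(.05,0,14))])"
```

```text
t 3.0 tcp [ 0.6685 -0.0559  0.1057] yaw 35.33 F [1.  2.  0.5]
[ 0.6584 -0.0649  0.103 ] travel [-0.0019 -0.0168  0.0033] rz 0.0019
[ 0.6487 -0.0767  0.103 ] travel [-0.0069 -0.0352  0.0033] rz 0.013
[ 0.638  -0.0874  0.103 ] travel [-0.0101 -0.0539  0.0032] rz 0.0296
[ 0.6262 -0.0971  0.103 ] travel [-0.0114 -0.0729  0.0032] rz 0.0519
[ 0.6135 -0.1054  0.103 ] travel [-0.0108 -0.0919  0.0031] rz 0.0741
[ 0.6    -0.1125  0.103 ] travel [-0.0083 -0.1107  0.0031] rz 0.0963
[ 0.5931 -0.1156  0.103 ] travel [-0.0063 -0.12    0.003 ] rz 0.1185
```

Call:
apply_moves(
  claw=[-1,-1,-1,-1,-1],
  travel=[
    [-0.002,-0.017,0.001],
    [-0.007,-0.035,0.001],
    [-0.01,-0.054,0.001],
    [-0.011,-0.073,0.001],
    [-0.011,-0.092,0.001],
  ],
  turn=[
    [0,0,0],
    [0,0,0.013],
    [0,0,0.03],
    [0,0,0.052],
    [0,0,0.074],
  ],
)

```text
t: 3.42
tcp_pos: [0.6131, -0.1054, 0.104]
tool_rot: [0.561, 0.828, 0.001, 0.001]
force: [1.7, 1.2, 0.6]
finger_gap: 0.001
gripper_force: 1.2
```

```bash
python3 -c "
from h import *
rel([(push(a,g),.103,y) for a,g,y in ((.15,0,20),(.1,0,16),(.05,0,12),(0,0,10),(0,-.006,10))])"
```

```text
t 3.4167 tcp [ 0.6131 -0.1054  0.104 ] yaw 21.74 F [1.7 1.2 0.6]
[ 0.6068 -0.1092  0.103 ] travel [-0.0014 -0.009   0.0012] rz 0.0097
[ 0.6    -0.1125  0.103 ] travel [-0.0022 -0.0185  0.0012] rz 0.0319
[ 0.5931 -0.1156  0.103 ] travel [-0.0025 -0.028   0.0012] rz 0.0541
[ 0.5859 -0.1182  0.103 ] travel [-0.0023 -0.0375  0.0011] rz 0.0652
[ 0.58   -0.1192  0.103 ] travel [-0.0007 -0.0449  0.0011] rz 0.0652
```

Call:
apply_moves(
  claw=[-1,-1,-1,-1,-1],
  travel=[
    [-0.001,-0.009,0],
    [-0.002,-0.018,0],
    [-0.002,-0.028,0],
    [-0.002,-0.035,0],
    [-0.002,-0.037,0],
  ],
  turn=[
    [0,0,0.01],
    [0,0,0.032],
    [0,0,0.054],
    [0,0,0.065],
    [0,0,0.065],
  ],
)

```text
t: 3.83
tcp_pos: [0.5863, -0.1179, 0.1035]
tool_rot: [0.641, 0.768, 0.0, 0.001]
force: [2.8, -0.4, 1.9]
finger_gap: -0.0
gripper_force: 1.0
```

Call:
apply_moves(
  claw=[-1,-1,-1,-1],
  travel=[
    [0,-0.003,0],
    [0,-0.006,0],
    [0,-0.009,0],
    [0,-0.009,0],
  ],
  turn=[
    [0,0,0],
    [0,0,0],
    [0,0,0],
    [0,0,0],
  ],
)

```text
t: 4.17
tcp_pos: [0.5858, -0.1181, 0.1038]
tool_rot: [0.641, 0.768, 0.004, 0.006]
force: [12.5, 4.7, -4.3]
finger_gap: 0.0
gripper_force: 6.6
```

```bash
python3 -c "
from h import *
rel([(push(0,0),.103,10),(push(0,.03),.103,10)])"
```

```text
t 4.1667 tcp [ 0.5858 -0.1181  0.1038] yaw 10.3 F [12.5  4.7 -4.3]
[ 0.5859 -0.1182  0.103 ] travel [-0.0001  0.0002  0.001 ] rz 0.0017
[ 0.6155 -0.1133  0.103 ] travel [-0.0007  0.0377  0.0016] rz 0.0017
```

The force rose to 13 N and the position held exactly at the predicted home, so the strap is against its stop. Next I back off and lift, then move on to the lever.

Call:
apply_moves(
  claw=[-1,-1,-1,-1,-1],
  travel=[
    [0,0.02,0],
    [0,0.04,0],
    [0,0.045,-0.05],
    [0,0.045,-0.1],
    [0,0.045,-0.15],
  ],
  turn=[
    [0,0,0],
    [0,0,0],
    [0,0,0],
    [0,0,0],
    [0,0,0],
  ],
)

```text
t: 4.58
tcp_pos: [0.6134, -0.1108, 0.2219]
tool_rot: [0.64, 0.769, -0.001, -0.003]
force: [0.1, -0.5, 0.1]
finger_gap: 0.002
gripper_force: 0.0
```

Call:
apply_moves(
  claw=[-1,-1],
  travel=[
    [0,0,-0.04],
    [0,0,-0.04],
  ],
  turn=[
    [0,0,0],
    [0,0,0],
  ],
)

```text
t: 4.75
tcp_pos: [0.6181, -0.1126, 0.2623]
tool_rot: [0.64, 0.769, 0.002, 0.006]
force: [0.6, 0.4, 1.1]
finger_gap: -0.001
gripper_force: 0.0
```

```bash
python3 -c "
from h import *
rel([(piv-.045*yf,.26,9.5),(piv-.045*yf,.2,9.5)])
s=snap('scene','sc4.png')
hsv=cv2.cvtColor(s['pixels'],cv2.COLOR_RGB2HSV);mm=cv2.inRange(hsv,(0,170,80),(6,255,255));mm[:, :250]=0;mm[:,400:]=0
M=cv2.moments(mm,True);print(M['m00']);u,v=M['m10']/M['m00'],M['m01']/M['m00'];w=world(s,u,v,z=.221);print(w,(w[:2]-piv)@xf,(w[:2]-piv)@yf)
"
```

```text
t 4.75 tcp [ 0.6181 -0.1126  0.2623] yaw 10.48 F [0.6 0.4 1.1]
[ 0.5434 -0.0189  0.26  ] travel [ 0.1321 -0.0705  0.0011] rz 0.0054
[ 0.5434 -0.0189  0.2   ] travel [ 0.1327 -0.0714  0.0761] rz 0.0054
120.0
[0.535964   0.03320949 0.221     ] 0.0012381043488598694 0.007609510795170639
```

View pics/sc4.png

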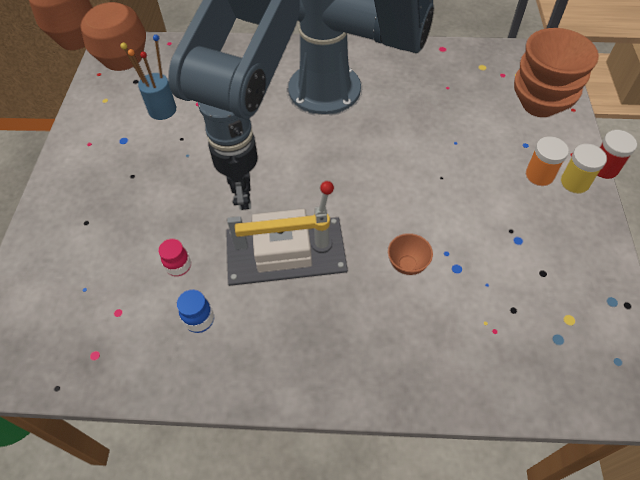

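The strap lies over the mould against the post at (238,228), and the knob stands at (327,188), tipped about 0.1 rad. I approach it from the strap side.

Call:
apply_moves(
  claw=[-1,-1,-1,-1,-1],
  travel=[
    [0.03,-0.03,0],
    [0.06,-0.06,0],
    [0.1,-0.071,0],
    [0.132,-0.071,0.02],
    [0.132,-0.071,0.06],
  ],
  turn=[
    [0,0,0.005],
    [0,0,0.005],
    [0,0,0.005],
    [0,0,0.005],
    [0,0,0.005],
  ],
)

```text
t: 5.22
tcp_pos: [0.5382, -0.014, 0.2079]
tool_rot: [0.645, 0.764, 0.001, 0.001]
force: [1.2, -0.5, -1.0]
finger_gap: 0.004
gripper_force: 0.0
```

Call:
apply_moves(
  claw=[-1,-1],
  travel=[
    [0,0,0.017],
    [0,0,0.017],
  ],
  turn=[
    [0,0,0],
    [0,0,0],
  ],
)

```text
t: 5.38
tcp_pos: [0.5352, -0.0163, 0.1884]
tool_rot: [0.646, 0.764, -0.003, -0.005]
force: [-0.9, -0.2, -0.2]
finger_gap: 0.001
gripper_force: 0.0
```

```bash
python3 -c "
from h import *
rel([(piv+y*yf,.197,9.5) for y in(-.045,-.014,0,.02,.035,.045)])"
```

```text
t 5.3833 tcp [ 0.5352 -0.0163  0.1884] yaw 9.59 F [-0.9 -0.2 -0.2]
[ 0.5434 -0.0189  0.197 ] travel [-0.0049  0.0095 -0.0109] rz 0.0005
[0.5383 0.0117 0.197 ] travel [ 0.0339  0.0096 -0.0107] rz 0.0005
[0.536  0.0255 0.197 ] travel [ 0.0514  0.0096 -0.0106] rz 0.0005
[0.5327 0.0452 0.197 ] travel [ 0.0764  0.0096 -0.0105] rz 0.0005
[0.5302 0.06   0.197 ] travel [ 0.0951  0.0097 -0.0104] rz 0.0005
[0.5286 0.0699 0.197 ] travel [ 0.1076  0.0097 -0.0104] rz 0.0005
```

Call:
apply_moves(
  claw=[-1,-1,-1,-1,-1],
  travel=[
    [0,0.01,-0.01],
    [0.018,0.01,-0.01],
    [0.036,0.01,-0.01],
    [0.054,0.01,-0.01],
    [0.07,0.01,-0.01],
  ],
  turn=[
    [0,0,0],
    [0,0,0],
    [0,0,0],
    [0,0,0],
    [0,0,0],
  ],
)

```text
t: 5.8
tcp_pos: [0.539, 0.0376, 0.2008]
tool_rot: [0.646, 0.764, -0.001, 0.002]
force: [2.8, -8.0, -6.6]
finger_gap: 0.002
gripper_force: 4.5
```

Call:
apply_moves(
  claw=[-1,-1,-1],
  travel=[
    [0.015,0,0],
    [0.03,0,0],
    [0.032,0,0],
  ],
  turn=[
    [0,0,0],
    [0,0,0],
    [0,0,0],
  ],
)

```text
t: 6.05
tcp_pos: [0.5347, 0.0642, 0.2014]
tool_rot: [0.645, 0.764, -0.0, 0.002]
force: [1.9, -5.1, 0.8]
finger_gap: -0.001
gripper_force: 2.2
```

```bash
python3 -c "
from h import *
rel([(piv+.02*yf,.197,9.5),(piv+.02*yf,.235,9.5),(piv+.075*yf,.235,9.5),(piv+.085*yf,.16,9.5)])
s=snap('scene','sc5.png')
hsv=cv2.cvtColor(s['pixels'],cv2.COLOR_RGB2HSV);mm=cv2.inRange(hsv,(0,170,80),(6,255,255));mm[:, :250]=0;mm[:,400:]=0
M=cv2.moments(mm,True);print(M['m00']);u,v=M['m10']/M['m00'],M['m01']/M['m00']
for z in(.221,.21,.2,.19,.18): w=world(s,u,v,z=z);print(z,((w[:2]-piv)@xf).round(4),((w[:2]-piv)@yf).round(4),'r',np.hypot((w[:2]-piv)@yf,z-.137).round(4))
"
```

```text
t 6.05 tcp [0.5347 0.0642 0.2014] yaw 9.62 F [ 1.9 -5.1  0.8]
[0.5327 0.0452 0.197 ] travel [-0.0229 -0.0064  0.0056] rz 0.0007
[0.5327 0.0452 0.235 ] travel [-0.023  -0.0064 -0.0419] rz 0.0007
[0.5236 0.0995 0.235 ] travel [ 0.0457 -0.0062 -0.0421] rz 0.0007
[0.522  0.1093 0.16  ] travel [ 0.0585 -0.0064  0.0516] rz 0.0007
82.0
0.221 0.0249 0.0547 r 0.1002
0.21 0.0166 0.0562 r 0.0921
0.2 0.009 0.0575 r 0.0853
0.19 0.0014 0.0589 r 0.0792
0.18 -0.0062 0.0602 r 0.074
```

View pics/sc5.png

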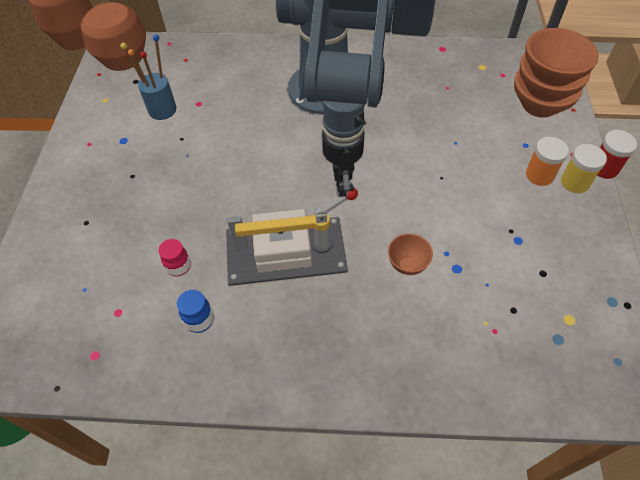

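The lever is at about 0.8 rad with its knob at (351,194), and the strap is still home. I go up and over the knob, then press down.

Call:
apply_moves(
  claw=[-1,-1,-1,-1,-1],
  travel=[
    [-0.015,-0.004,0],
    [-0.015,-0.004,-0.045],
    [0.02,-0.004,-0.048],
    [0.045,-0.004,-0.048],
    [0.045,-0.004,-0.048],
  ],
  turn=[
    [0,0,0],
    [0,0,0],
    [0,0,0],
    [0,0,0],
    [0,0,0],
  ],
)

```text
t: 6.52
tcp_pos: [0.5233, 0.1012, 0.2398]
tool_rot: [0.646, 0.764, 0.001, -0.002]
force: [0.2, -0.7, -0.4]
finger_gap: -0.004
gripper_force: 0.0
```

```bash
python3 -c "
from h import *
rel([(piv+.07*yf,.205,9.5),(piv+.078*yf,.185,9.5),(piv+.083*yf,.17,9.5),(piv+.085*yf,.158,9.5),(piv+.085*yf,.153,9.5)])"
```

```text
t 6.5167 tcp [0.5233 0.1012 0.2398] yaw 9.56 F [ 0.2 -0.7 -0.4]
[0.5244 0.0945 0.205 ] travel [-0.0086  0.      0.0435] rz 0.0003
[0.5231 0.1024 0.185 ] travel [0.0013 0.     0.0685] rz 0.0003
[0.5223 0.1074 0.17  ] travel [0.0075 0.0001 0.0873] rz 0.0003
[0.522  0.1093 0.158 ] travel [1.000e-02 1.000e-04 1.023e-01] rz 0.0003
[0.522  0.1093 0.153 ] travel [1.000e-02 1.000e-04 1.086e-01] rz 0.0003
```

Call:
apply_moves(
  claw=[-1,-1,-1,-1,-1],
  travel=[
    [-0.005,0,0.025],
    [-0.003,0,0.048],
    [0.002,0,0.07],
    [0.007,0,0.088],
    [0.009,0,0.1],
  ],
  turn=[
    [0,0,0],
    [0,0,0],
    [0,0,0],
    [0,0,0],
    [0,0,0],
  ],
)

```text
t: 6.93
tcp_pos: [0.5217, 0.1193, 0.1614]
tool_rot: [0.651, 0.759, 0.01, -0.01]
force: [-4.5, 47.6, 18.7]
finger_gap: 0.001
gripper_force: 23.0
```

Call:
apply_moves(
  claw=[-1,-1,-1],
  travel=[
    [0,0,0.004],
    [0,0,0.008],
    [0,0,0.008],
  ],
  turn=[
    [0,0,0],
    [0,0,0],
    [0,0,0],
  ],
)

```text
t: 7.18
tcp_pos: [0.519, 0.1208, 0.1536]
tool_rot: [0.65, 0.759, 0.009, -0.013]
force: [-6.3, 49.1, 11.9]
finger_gap: 0.001
gripper_force: 20.9
```

The sideways force (+49 N) shows the tip slipped past the knob's far side, so I retract upward and look.

Call:
apply_moves(
  claw=[-1,-1,-1,-1,-1],
  travel=[
    [0.015,0,0],
    [0.02,0,-0.03],
    [0.02,0,-0.07],
    [0.02,0,-0.11],
    [0.02,0,-0.11],
  ],
  turn=[
    [0,0,0],
    [0,0,0],
    [0,0,0],
    [0,0,0],
    [0,0,0],
  ],
)

```text
t: 7.6
tcp_pos: [0.5244, 0.1216, 0.2465]
tool_rot: [0.646, 0.763, 0.004, 0.004]
force: [0.3, -0.3, -0.0]
finger_gap: -0.004
gripper_force: 0.0
```

```bash
python3 -c "
from h import *
s=snap('scene');cv2.imwrite('pics/sc6.png',cv2.resize(s['pixels'][120:320,180:450,::-1],None,fx=2.5,fy=2.5))
hsv=cv2.cvtColor(s['pixels'],cv2.COLOR_RGB2HSV);mm=cv2.inRange(hsv,(0,170,80),(6,255,255));mm[:, :250]=0;mm[:,400:]=0
M=cv2.moments(mm,True);print(M['m00']);u,v=M['m10']/M['m00'],M['m01']/M['m00'];print(u,v)
for z in(.221,.21,.2,.19,.18,.17,.16,.15,.143): w=world(s,u,v,z=z);print(z,((w[:2]-piv)@xf).round(4),((w[:2]-piv)@yf).round(4),'r',np.hypot((w[:2]-piv)@yf,z-.137).round(4))
rel([(piv+y*yf,.24,9.5) for y in (.055,.06,.065,.07)])
"
```

```text
103.0
360.126213592233 205.33009708737865
0.221 0.0534 0.067 r 0.1074
0.21 0.0454 0.0687 r 0.1002
0.2 0.0381 0.0702 r 0.0943
0.19 0.0309 0.0717 r 0.0891
0.18 0.0236 0.0732 r 0.0849
0.17 0.0163 0.0747 r 0.0816
0.16 0.0091 0.0762 r 0.0796
0.15 0.0018 0.0777 r 0.0788
0.143 -0.0033 0.0787 r 0.079
t 7.65 tcp [0.523  0.1214 0.244 ] yaw 9.48 F [ 0.2 -0.3 -0.6]
[0.5269 0.0797 0.24  ] travel [-0.0521 -0.0038  0.005 ] rz -0.0001
[0.5261 0.0847 0.24  ] travel [-0.0459 -0.0038  0.005 ] rz -0.0001
[0.5253 0.0896 0.24  ] travel [-0.0396 -0.0038  0.005 ] rz -0.0001
[0.5244 0.0945 0.24  ] travel [-0.0334 -0.0038  0.005 ] rz -0.0001
```

View pics/sc6.png

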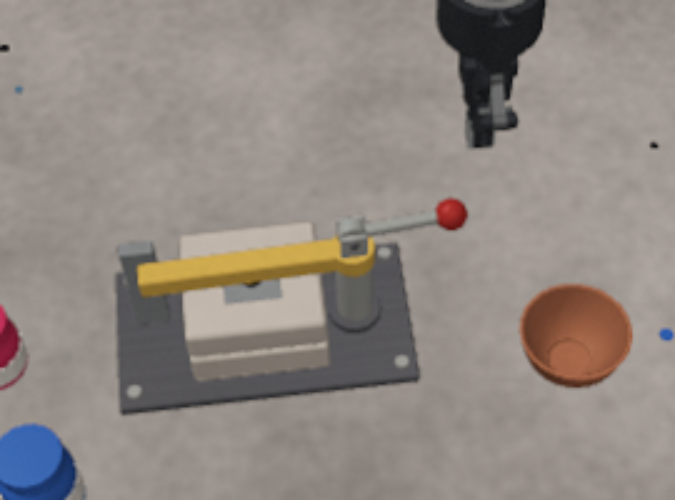

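The lever is nearly down, with its knob at picture pixel (452,213), about 78 mm out and at z near 0.15. The strap is still home. I press once more, straight onto the top of the knob.

Call:
apply_moves(
  claw=[-1,-1,-1,-1,-1],
  travel=[
    [-0.02,-0.002,0],
    [-0.033,-0.004,0.02],
    [-0.033,-0.004,0.05],
    [-0.033,-0.004,0.08],
    [-0.033,-0.004,0.1],
  ],
  turn=[
    [0,0,0],
    [0,0,0],
    [0,0,0],
    [0,0,0],
    [0,0,0],
  ],
)

```text
t: 8.07
tcp_pos: [0.5199, 0.0943, 0.1579]
tool_rot: [0.647, 0.763, -0.002, -0.002]
force: [-0.1, 0.3, 6.6]
finger_gap: 0.001
gripper_force: 3.8
```

```bash
python3 -c "
from h import *
rel([(piv+y*yf,.155,9.5) for y in (.065,.07,.075)])"
```

```text
t 8.0667 tcp [0.5199 0.0943 0.1579] yaw 9.39 F [-0.1  0.3  6.6]
[0.5253 0.0896 0.155 ] travel [-0.0068  0.0057  0.0036] rz -0.0006
[0.5244 0.0945 0.155 ] travel [-0.0006  0.0057  0.0036] rz -0.0006
[0.5236 0.0995 0.155 ] travel [0.0057 0.0056 0.0036] rz -0.0006
```

Call:
apply_moves(
  claw=[-1,-1,-1,-1],
  travel=[
    [0,0,0.004],
    [0,0,0.008],
    [0,0,0.012],
    [0,0,0.012],
  ],
  turn=[
    [0,0,0],
    [0,0,0],
    [0,0,0],
    [0,0,0],
  ],
)

```text
t: 8.4
tcp_pos: [0.5227, 0.0948, 0.1551]
tool_rot: [0.646, 0.763, 0.001, 0.0]
force: [-6.8, -0.2, 31.3]
finger_gap: -0.005
gripper_force: 15.6
```

It stalls at z 0.155 with 31 N, so the lever is at its limit. I lift clear and check.

Call:
apply_moves(
  claw=[-1,-1,-1,-1,-1],
  travel=[
    [0,0,-0.03],
    [0,0,-0.07],
    [0,0,-0.11],
    [0,0,-0.15],
    [0,0,-0.15],
  ],
  turn=[
    [0,0,0],
    [0,0,0],
    [0,0,0],
    [0,0,0],
    [0,0,0],
  ],
)

```text
t: 8.82
tcp_pos: [0.5254, 0.0947, 0.2766]
tool_rot: [0.646, 0.763, 0.003, 0.004]
force: [0.1, -0.1, 0.1]
finger_gap: 0.002
gripper_force: 0.0
```

Call:
apply_moves(
  claw=[-1,-1,-1],
  travel=[
    [0.03,0,-0.03],
    [0.06,0,-0.05],
    [0.06,0,-0.05],
  ],
  turn=[
    [0,0,0],
    [0,0,0],
    [0,0,0],
  ],
)

```text
t: 9.07
tcp_pos: [0.5147, 0.1452, 0.3135]
tool_rot: [0.645, 0.764, 0.002, 0.0]
force: [0.0, 0.2, 0.3]
finger_gap: 0.002
gripper_force: 0.0
```

```bash
python3 -c "
from h import *
s=snap('scene');cv2.imwrite('pics/sc7.png',cv2.resize(s['pixels'][120:320,180:450,::-1],None,fx=2.5,fy=2.5))
hsv=cv2.cvtColor(s['pixels'],cv2.COLOR_RGB2HSV);mm=cv2.inRange(hsv,(0,170,80),(6,255,255));mm[:, :250]=0;mm[:,400:]=0
M=cv2.moments(mm,True);u,v=M['m10']/M['m00'],M['m01']/M['m00'];print(M['m00'],u,v)
for z in(.16,.15,.143): w=world(s,u,v,z=z);print(z,((w[:2]-piv)@xf).round(4),((w[:2]-piv)@yf).round(4))
rel([])
"
```

```text
103.0 360.5339805825243 206.81553398058253
0.16 0.013 0.0764
0.15 0.0057 0.0779
0.143 0.0007 0.079
t 9.1167 tcp [0.5143 0.1436 0.3118] yaw 9.61 F [-0.2 -0.4 -0.3]
```

View pics/sc7.png

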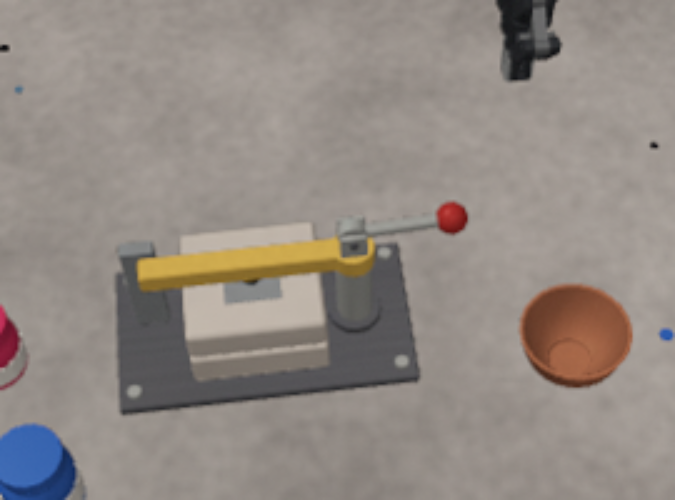

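The knob now measures z about 0.143, which is fully down. The strap is home against the post, the mould and bowl haven't moved, and the arm is clear.

```bash
python3 -c "
from station import manip
print(manip.sign_off())"
```

```text
the job is handed in; nothing more can be done
None
```

The job is handed in: by my last measurements the strap was home against its post, the lever fully down (knob at about 143 mm) and the arm clear of everything. One press slipped off the knob and read about 49 N at the wrist, under the 120 N limit, and I re-pressed; the hand-in gave no verdict.

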